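# Sort two clamp spools on the gauge pin

### The arm

A 6-joint arm with a two-finger parallel gripper is mounted at the origin on the work surface. World frame = base frame: x ahead of the robot, y to its left, z up, the work surface at z = 0. Lengths are in m, angles in degrees, forces in N, time in s.
With the tool pointing down it reaches from about 0.375 to 0.925 m from the base axis. Payload 5.7 kg.
Tool frame: the origin (TCP) lies on the centre line of the jaws, within the pads' length; the fingertips stand 8 mm ahead of it and the grasp point (between the pads) lies 11 mm behind it (bot.tip_extent is the distance from the TCP to the fingertips, in m); z points along the fingers, y is the line along which they close (so a half turn about z gives the same grasp; the last joint's range is limited). The gripper opens to 88 mm and grips with 3 to 60 N. Pads are 20 mm wide; open, the fingers measure 115 mm over their backs; the gripper's body (75 mm by 178 mm) begins 61 mm behind the grasp point.
Start: joints at [-77.584, 20.558, 86.54, -0, 72.909, -6.595], TCP at [0.195, -0.567, 0.231] pointing down, gripper open.
Joint ranges: [-170.27, 170.27], [-57.76, 135], [12.27, 136.19], [-55.21, 235.2], [11.17, 155.16], [-170.74, 170.74]. Speed limits (degrees/s): [136.94, 136.94, 180, 180, 180, 180].

### API

Orientations are given as a 3x3 rotation matrix whose columns are the frame's x, y, z axes.
In Python, from bench import bot gives the robot as it stands. The module is installed in compiled form; this text tells all that it offers.
- The arm moves only by the tool arm_command, never from a script. Its argument "series" is a list of rows, each a list of 5 numbers: the shift along the world's x, y, z in mm, then the turn about the world's z in rad, then the finger opening in mm, from 0 to 87.8. A call has 1 to 10 rows; each row shifts and turns the commanded pose from where the row before left it; what a row does not reach is not made up. A row lasts 1/10 s, in which the tool goes at most 50 mm and 8.59 degrees, less where a joint would pass 70% of its speed; a pose out of reach is approached as far as the arm can. A call with a gripper value outside its range is refused whole. The fingers move at their own pace and stop on an object; "newtons" is the grip in N (left out, the last holds). Time passes only in rows, so rows that do not move let the fingers close. It gives the time, the measured TCP pose, the force, the opening and the grip force at its end, in the units of the state.
- bot.sense(): the state, without advancing time (a new reading comes with each control period).
- bot.capture(name): name is "scene" or "top" or "wrist"; returns a dict with "image" (384x512x3 uint8, blue, green, red), "z_map" (384x512 float32, m along the optical axis (not along the pixel's ray), 0 where there is no reading), "fx", "fy", "cx", "cy" (pixels), "origin" and "rotation" of the camera in the world. Camera axes: x right, y down, z forward; pixel columns grow to the right and rows downward; lengths in m; the calibration is good to about 2 mm. A picture is of the moment at which its call begins.
- bot.finish_job(): hands the job in; it is judged then, once.
The state is a dict: "clock": time; "q": joint angles; "joint_velocities": joint speeds; "tau": joint torques, N m; "eef_pos": TCP position; "tcp_rot": TCP orientation; "force": force on the tool from outside, world axes, zero at the start; "moment": the same for the moment, N m; "finger_gap": finger opening in m; "grasp_force": force on a finger pad.
Only numpy, scipy, OpenCV 4.12 (cv2) and the standard library are available. Lean on these libraries where they do the work, as an engineer would, in place of code of your own. Each camera call takes 0.05 s, during which the arm holds its last target. There are 200 camera calls.

### The job

Two newly turned wooden clamp spools stand loose on the luthier's bench, and only one has a bore wide enough for the steel gauge pin. Slide the spool that fits all the way down the pin until it sits flat on the pin's wooden base, and leave it there. Stand the other spool, which is too tight for the pin, upright in the shallow wooden tray.

Things in the scene. Friction and masses are not known exactly. Their poses are not given: they have to be found in the camera images.
- spool_wide: The spool that fits: a loose upright cylinder of pale wood, 44 mm in diameter and 40 mm tall, its lowest 4 mm a cork facing, with a straight through-bore 18 mm in diameter down its axis. About 45 g. Origin at the centre of its underside; z points up along the bore.
- spool_narrow: The spool that is too tight: the same pale wood and cork foot, 44 mm in diameter and 40 mm tall, but its through-bore is only 9 mm in diameter. About 45 g. Origin at the centre of its underside; z points up along the bore. Either spool may stand in the nearer or the farther place.
- pin_foot (a point): The foot of the gauge pin's axis, on the top face of its fixed wooden base (a block 90 x 90 mm, 15 mm thick, lying on the bench). From this point the steel pin, 12 mm in diameter, stands 55 mm straight up; its top 12 mm taper to a 4 mm wide flat end. z points up along the pin, x and y along the block's sides.
- tray: A fixed shallow open tray of plywood, 150 x 150 mm outside, walls 5 mm thick and 20 mm high, flat floor 5 mm thick, empty. Origin at the centre of its underside, on the bench; x and y along its sides, z up.
Not all that is in view belongs to the job. What is shaped like the spool_narrow but green or purple is not meant.

How it is judged (in metres and radians):
At the end, for the whole second after the job is handed in: The wide-bored spool is on the pin, underside within 10 mm of the base, axis within 10 mm of the pin's; the other is in the tray, centre within 55 mm of the tray's along each side, underside under 15 mm above the bench; both within 10 degrees of upright and at rest (horizontal distance between spool_wide and pin_foot below 0.01 m and z of spool_wide in the frame of pin_foot below 0.01 m and angle between each of spool_wide, spool_narrow's own z axis and vertical below 0.17 rad and linear speed of each of spool_wide, spool_narrow below 0.02 m/s and x of spool_narrow in the frame of tray between -0.055 and 0.055 m and y of spool_narrow in the frame of tray between -0.055 and 0.055 m and z of spool_narrow in the frame of tray below 0.015 m); the robot touches nothing.
It also fails if it takes over 54 s, if anything falls off the work surface, if the arm or the gripper's body presses on something with over 40 N, if the wrist force passes 120 N, or if a joint passes its speed limit or range.

## Working session

There is one attempt and no reset: what is moved stays moved. The work goes in short steps, Python scripts to look and compute and a tool call to move; the robot and the scene stay as the last step left them, time stands still between calls to the robot, and variables do not carry over. Pictures are saved under pics/ and viewed, at most 10 in all, crops included, and the job is handed in when it is done.

Besides the shell and the picture viewer there is one more tool, called after "Request:" as name(argument=value, ...), one argument or row to a line, values as JSON. arm_command: Moves the arm, as the interface text tells. Its arguments: {"type":"object","properties":{"series":{"type":"array"},"newtons":{"type":"number"}},"required":["series"]}

```bash
mkdir -p pics
cat > h.py <<'E'
from bench import bot
import numpy as np, cv2
def cap(n,f=None):
    c=bot.capture(n)
    if f: cv2.imwrite('pics/'+f,c['image'])
    return c
def world(c):
    z=c['z_map']; v,u=np.mgrid[:384,:512]
    p=np.stack([(u-c['cx'])/c['fx']*z,(v-c['cy'])/c['fy']*z,z],-1)
    w=p@np.array(c['rotation']).T+np.array(c['origin']); w[z==0]=np.nan
    return w
def ray(c,u,v,h):
    d=np.array(c['rotation'])@[(u-c['cx'])/c['fx'],(v-c['cy'])/c['fy'],1]; o=np.array(c['origin'])
    return o+d*(h-o[2])/d[2]
E
python3 - <<'E'
from h import *
a=cap('top','top.png');b=cap('scene','scene.png')
cv2.imwrite('pics/both.png',cv2.resize(np.vstack([a['image'],b['image']]),(400,600)))
np.set_printoptions(precision=3,suppress=True)
for c in(a,b):print(c['origin'],c['rotation'],c['fx'])
w=world(a);h=w[...,2]
for lo,hi in((.035,.045),(.012,.025),(.05,.075)):
  n,l,s,ce=cv2.connectedComponentsWithStats(((h>lo)&(h<hi)).astype('u1'))
  for i in range(1,n):
    if s[i,4]>15: print(lo,s[i],ce[i],np.nanmean(w[l==i],0),a['image'][l==i].mean(0))
E
```

```text
[ 0.424 -0.01   0.974] [[-0.012 -0.993  0.115]
 [-1.     0.013  0.009]
 [-0.011 -0.115 -0.993]] 402.8811707291477
[ 1.249 -0.381  0.678] [[ 0.446  0.559 -0.699]
 [ 0.895 -0.277  0.349]
 [ 0.002 -0.781 -0.624]] 435.1575409349088
0.035 [414  45   3  22  36] [414.917  55.722] [ 0.881 -0.389  0.04 ] [39.056 57.417 83.722]
0.035 [420  45  18   4  40] [428.75   46.575] [ 0.904 -0.424  0.04 ] [40.475 58.9   85.825]
0.035 [439  45  16   3  31] [445.774  46.   ] [ 0.904 -0.465  0.041] [ 55.871  80.71  105.323]
0.035 [498  44  12  59 177] [505.305  71.802] [ 0.837 -0.604  0.04 ] [40.446 59.333 85.034]
0.035 [415  68  23  42  95] [420.4    94.947] [ 0.782 -0.397  0.04 ] [38.674 56.589 81.853]
0.035 [33 70  6  9 25] [35.64 73.88] [0.851 0.534 0.04 ] [121.84 139.16 149.64]
0.035 [45 72 21 23 57] [59.281 86.509] [0.818 0.474 0.04 ] [106.018 120.702 128.684]
0.035 [324  96  22  12  40] [333.325 103.6  ] [ 0.764 -0.188  0.041] [107.325 121.575 129.3  ]
0.035 [177 102  22  12  38] [189.342 109.184] [0.755 0.157 0.041] [112.289 127.789 136.211]
0.035 [439 107  27   3  39] [452.949 107.795] [ 0.749 -0.
[... 2809 characters left out ...]
6 20] [29.7  81.95] [0.82  0.533 0.063] [143.4  162.7  173.15]
0.05 [325  82  27  24 177] [335.192  97.706] [ 0.769 -0.188  0.065] [ 59.305  84.684 119.26 ]
0.05 [173  93  25  18 109] [188.    105.193] [0.757 0.157 0.063] [121.899 136.596 144.651]
0.05 [498 147   7   9  16] [500.    149.938] [ 0.642 -0.569  0.051] [102.188 166.25  233.938]
0.05 [506 165   6   8  21] [508.81  168.857] [ 0.598 -0.586  0.051] [104.524 171.19  239.381]
0.05 [140 191   6   6  25] [142.4  193.44] [0.55  0.26  0.062] [121.   138.72 164.  ]
0.05 [  0 264   6   4  17] [  2.059 265.118] [0.391 0.575 0.059] [ 76.118 109.471 158.059]
0.05 [  0 288   7  46 276] [  2.551 311.957] [0.288 0.568 0.058] [30.076 34.46  43.54 ]
```

View pics/top.png

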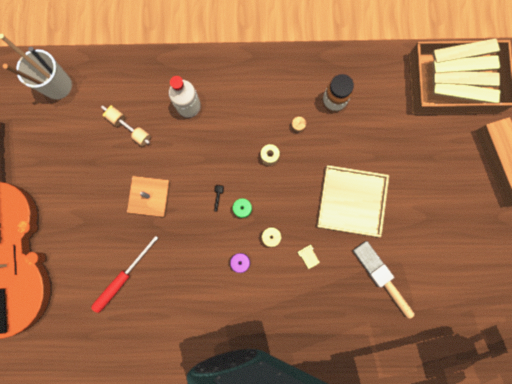

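View pics/scene.png

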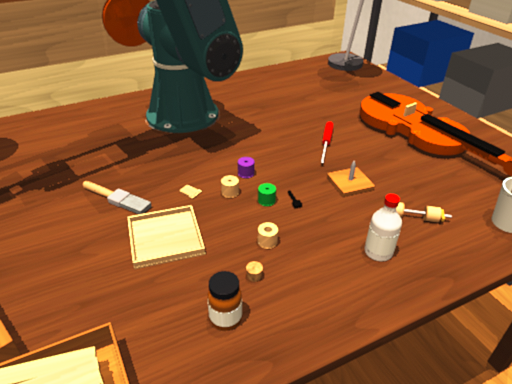

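The top view shows pale spools at about px (270,154), with the larger hole, and (271,237), with the smaller one. The pin base is at (148,196) and the tray at (354,200). The scene view shows the same, with the far spool at (267,235) and the near one at (230,186). Next I'll measure these more exactly.

Run:
```python
from h import *
np.set_printoptions(precision=4,suppress=True)
a=cap('top');w=world(a);im=a['image'];h=w[...,2]
hsv=cv2.cvtColor(im,cv2.COLOR_BGR2HSV)
for (u,v) in((270,154),(271,237)):
  m=np.zeros(h.shape,'u1');m[v-16:v+17,u-16:u+17]=(im[v-16:v+17,u-16:u+17].min(-1)>120)
  k=max(cv2.findContours(m,cv2.RETR_EXTERNAL,cv2.CHAIN_APPROX_NONE)[0],key=cv2.contourArea)
  (x,y),r=cv2.minEnclosingCircle(k);f=np.zeros_like(m);cv2.drawContours(f,[k],-1,1,-1)
  print('spool',x,y,r,ray(a,x,y,.04),'hole px',(f&(1-m)).sum(), 'dark deficit',(f*(255-im.min(-1).astype(int))).sum())
def box(m,hh):
  k=max(cv2.findContours(m,cv2.RETR_EXTERNAL,cv2.CHAIN_APPROX_NONE)[0],key=cv2.contourArea)
  p=cv2.boxPoints(cv2.minAreaRect(k));P=np.array([ray(a,*q,hh) for q in p]);print(P.mean(0),np.linalg.norm(P[1]-P[0]),np.linalg.norm(P[2]-P[1]),np.degrees(np.arctan2(*(P[1]-P[0])[1::-1])))
m=np.zeros(h.shape,'u1');m[160:230,115:185]=(h>.008)[160:230,115:185];box(m,.015)
m=np.zeros(h.shape,'u1');m[155:245,308:398]=(im[...,1]>110)[155:245,308:398];box(m,.02)
s=bot.sense();print(s['clock'],s['eef_pos'],s['tcp_rot'],s['force'])
b=np.hstack([cv2.resize(im[130:260,215:305],None,fx=4,fy=4)]);cv2.imwrite('pics/crop.png',b)
```

```text
spool 269.77777099609375 153.0 9.276387214660645 [ 0.6455 -0.034   0.04  ] hole px 37 dark deficit 23342
spool 271.2079162597656 236.75247192382812 9.538741111755371 [ 0.4481 -0.0342  0.04  ] hole px 8 dark deficit 21367
[0.5504 0.2611 0.015 ] 0.09009059898006451 0.0921974626385075 -5.6827894647302575
[ 0.5324 -0.2317  0.02  ] 0.15553469314060508 0.15633484577486212 -10.156466847166516
0.15 [ 0.1953 -0.5668  0.23  ] [[ 0.9455  0.3257 -0.0003]
 [ 0.3257 -0.9455  0.0014]
 [ 0.0002 -0.0014 -1.    ]] [ 0.2423 -0.1933 -0.8349]
```

View pics/crop.png

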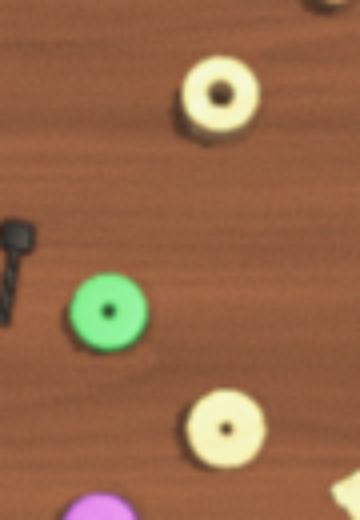

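The far spool has the clearly larger bore (37 hole px against 8), so it is the wide one. I'll start with the narrow one, which is nearer.

Request:
arm_command(
  series=[
    [17, 36, 0, -0.033, 70],
    [17, 36, 0, -0.033, 70],
    [17, 36, 0, -0.033, 70],
    [17, 36, 0, -0.033, 70],
    [17, 36, 0, -0.033, 70],
    [17, 36, 0, -0.033, 70],
    [17, 36, 0, -0.033, 70],
    [17, 36, 0, -0.033, 70],
    [17, 36, 0, -0.033, 70],
    [17, 36, 0, -0.033, 70],
  ],
  newtons=20,
)

```text
clock: 1.15
eef_pos: [0.3657, -0.2057, 0.2306]
tcp_rot: [[1.0, 0.0, 0.0], [0.0, -1.0, 0.0], [0.0, -0.0, -1.0]]
force: [0.5, 0.1, 0.1]
finger_gap: 0.07
grasp_force: 0.0
```

Request:
arm_command(
  series=[
    [17, 36, -20, 0, 70],
    [17, 36, -20, 0, 70],
    [17, 36, -20, 0, 70],
    [17, 36, -20, 0, 70],
    [15, 29, -20, 0, 70],
    [0, 0, 0, 0, 70],
    [0, 0, 0, 0, 70],
  ],
)

```text
clock: 1.85
eef_pos: [0.448, -0.0338, 0.1302]
tcp_rot: [[1.0, 0.004, -0.002], [0.004, -1.0, 0.0], [-0.002, -0.0, -1.0]]
force: [-0.2, -0.5, 1.3]
finger_gap: 0.0702
grasp_force: 0.0
```

```bash
cat > look.py <<'E'
from h import *
import sys
np.set_printoptions(precision=4,suppress=True)
c=cap('wrist',sys.argv[1]);im=c['image']
s=bot.sense();print(s['clock'],s['eef_pos'],np.degrees(np.arctan2(s['tcp_rot'][1][0],s['tcp_rot'][0][0])),s['force'],s['finger_gap'],c['origin'])
w=world(c);h=w[...,2]
m=((abs(h-.04)<.006)).astype('u1')
n,l,st,ce=cv2.connectedComponentsWithStats(m)
for i in range(1,n):
  if st[i,4]>300:
    k=max(cv2.findContours((l==i).astype('u1'),cv2.RETR_EXTERNAL,cv2.CHAIN_APPROX_NONE)[0],key=cv2.contourArea)
    (x,y),r=cv2.minEnclosingCircle(k)
    print(st[i],ray(c,x,y,.04),'diam mm',2*r*np.median(c['z_map'][l==i])/c['fx']*1e3,im[l==i].mean(0).astype(int))
E
python3 look.py w1.png
```

```text
1.9 [ 0.4482 -0.0345  0.1307] 0.15261626946733997 [-0.5621 -0.8297  0.8724] 0.06989705410189276 [ 0.516  -0.0326  0.2842]
[ 133   61   65   65 3104] [0.5201 0.0328 0.04  ] diam mm 46.149666 [118 208 108]
[ 232  161   59   58 2520] [ 0.451  -0.0336  0.04  ] diam mm 43.353146 [ 84 116 150]
```

View pics/w1.png

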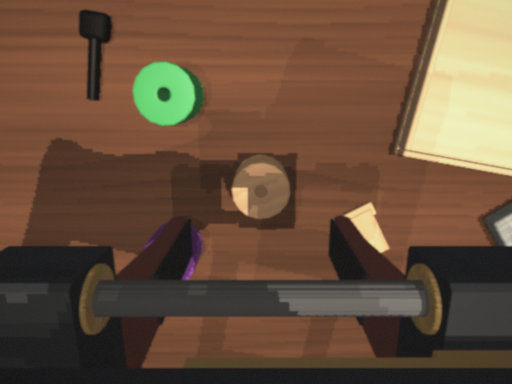

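The close view shows the narrow spool at px (261,187), centred between the fingers, with its small bore visible. It lies at about (0.450,-0.034), so I'll descend and grip it.

Request:
arm_command(
  series=[
    [2, 0, -25, 0, 70],
    [0, 0, -25, 0, 70],
    [0, 0, -25, 0, 70],
    [0, 0, -20, 0, 70],
    [0, 0, -15, 0, 70],
    [0, 0, -5, 0, 70],
    [0, 0, 0, 0, 70],
    [0, 0, 0, 0, 30],
    [0, 0, 0, 0, 30],
    [0, 0, 0, 0, 30],
  ],
  newtons=20,
)

```text
clock: 2.9
eef_pos: [0.451, -0.0345, 0.0164]
tcp_rot: [[1.0, 0.002, 0.002], [0.002, -1.0, -0.0], [0.002, 0.0, -1.0]]
force: [0.2, 0.9, -0.3]
finger_gap: 0.0494
grasp_force: 0.0
```

Request:
arm_command(
  series=[
    [0, 0, 0, 0, 30],
    [0, 0, 0, 0, 30],
    [0, 0, 0, 0, 30],
    [0, 0, 10, 0, 30],
    [0, 0, 20, 0, 30],
    [0, 0, 20, 0, 30],
    [0, 0, 20, 0, 30],
    [0, 0, 0, 0, 30],
  ],
)

```text
clock: 3.7
eef_pos: [0.4522, -0.0345, 0.088]
tcp_rot: [[1.0, 0.002, 0.005], [0.002, -1.0, -0.001], [0.005, 0.001, -1.0]]
force: [-0.1, 0.6, 0.2]
finger_gap: 0.043
grasp_force: 20.0
```

Request:
arm_command(
  series=[
    [8, -20, 0, 0, 30],
    [14, -35, 0, 0, 30],
    [14, -35, 0, 0, 30],
    [14, -35, 0, 0, 30],
    [14, -35, 0, 0, 30],
    [10, -25, 0, 0, 30],
    [6, -13, 0, 0, 30],
    [0, 0, 0, 0, 30],
    [0, 0, -20, 0, 30],
    [0, 0, -20, 0, 30],
  ],
)

```text
clock: 4.7
eef_pos: [0.5298, -0.2307, 0.0453]
tcp_rot: [[1.0, 0.002, -0.0], [0.002, -1.0, 0.001], [-0.0, -0.001, -1.0]]
force: [0.4, 0.3, -1.3]
finger_gap: 0.0429
grasp_force: 20.0
```

Request:
arm_command(
  series=[
    [0, 0, -15, 0, 30],
    [0, 0, -6, 0, 30],
    [0, 0, -2, 0, 30],
    [0, 0, -2, 0, 30],
    [0, 0, 0, 0, 30],
  ],
)

```text
clock: 5.2
eef_pos: [0.5307, -0.2319, 0.0214]
tcp_rot: [[1.0, 0.002, 0.001], [0.002, -1.0, -0.0], [0.001, 0.0, -1.0]]
force: [-0.3, 0.4, 0.3]
finger_gap: 0.0427
grasp_force: 20.0
```

Request:
arm_command(
  series=[
    [0, 0, -1, 0, 30],
    [0, 0, 0, 0, 30],
    [0, 0, 0, 0, 70],
    [0, 0, 0, 0, 70],
    [0, 0, 0, 0, 70],
    [0, 0, 0, 0, 70],
    [0, 0, 0, 0, 70],
    [0, 0, 20, 0, 70],
    [0, 0, 40, 0, 70],
    [0, 0, 40, 0, 70],
  ],
)

```text
clock: 6.2
eef_pos: [0.5296, -0.2318, 0.1198]
tcp_rot: [[1.0, 0.002, -0.002], [0.002, -1.0, 0.001], [-0.002, -0.001, -1.0]]
force: [0.6, -0.2, 0.3]
finger_gap: 0.0702
grasp_force: 0.0
```

Request:
arm_command(
  series=[
    [20, 35, 5, 0, 70],
    [20, 35, 5, 0, 70],
    [20, 35, 0, 0, 70],
    [20, 35, 0, 0, 70],
    [20, 35, 0, 0, 70],
    [15, 23, 0, 0, 70],
    [0, 0, 0, 0, 70],
    [0, 0, 0, 0, 70],
  ],
)

```text
clock: 7.0
eef_pos: [0.6451, -0.034, 0.1292]
tcp_rot: [[1.0, 0.003, -0.001], [0.003, -1.0, -0.0], [-0.001, 0.0, -1.0]]
force: [-0.8, -0.3, 0.3]
finger_gap: 0.0705
grasp_force: 0.0
```

```bash
python3 look.py w2.png
python3 - <<'E'
from h import *
c=cap('top');w=world(c);h=w[...,2];m=np.zeros(h.shape,'u1');m[165:240,318:390]=((h>.038)&(h<.052))[165:240,318:390]
print(m.sum(),w[m>0].mean(0) if m.sum() else '')
E
```

```text
7.05 [ 0.6447 -0.0347  0.1293] 0.12292760196582933 [-0.1743 -0.7651  0.1394] 0.06953619192095845 [ 0.7131 -0.0328  0.2833]
[466   0  46  32 491] [ 0.7671 -0.1819  0.04  ] diam mm 35.331066 [ 95 108 115]
[ 232  161   58   58 2245] [ 0.649  -0.0334  0.04  ] diam mm 43.199028 [108 148 184]
[ 154  317   53   45 1818] [0.5218 0.0328 0.04  ] diam mm 43.604733 [ 96 176  87]
272 [ 0.52800407 -0.23090062  0.04395359]
```

View pics/w2.png

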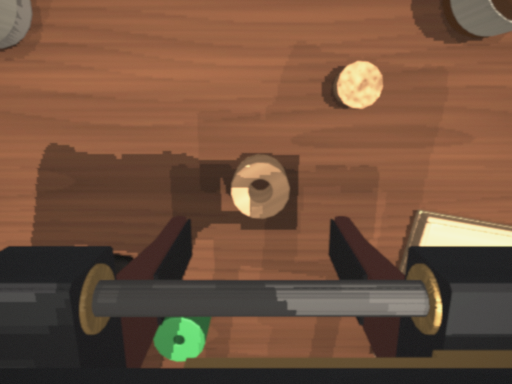

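The narrow spool stands in the tray with its top at 0.044. The view shows the wide spool at px (261,187) with its large bore. Wrist readings run about 2–3 mm high in x against the top camera, so I'll aim for x of about 0.647.

Request:
arm_command(
  series=[
    [2, 0, -25, 0, 70],
    [0, 0, -25, 0, 70],
    [0, 0, -25, 0, 70],
    [0, 0, -20, 0, 70],
    [0, 0, -14, 0, 70],
    [0, 0, -4, 0, 70],
    [0, 0, 0, 0, 70],
    [0, 0, 0, 0, 30],
    [0, 0, 0, 0, 30],
    [0, 0, 0, 0, 30],
  ],
  newtons=15,
)

```text
clock: 8.1
eef_pos: [0.6481, -0.0343, 0.0176]
tcp_rot: [[1.0, 0.002, 0.002], [0.002, -1.0, -0.0], [0.002, 0.0, -1.0]]
force: [-0.5, -0.9, 0.6]
finger_gap: 0.0496
grasp_force: 0.0
```

Request:
arm_command(
  series=[
    [0, 0, 0, 0, 30],
    [0, 0, 0, 0, 30],
    [0, 0, 0, 0, 30],
    [0, 0, 10, 0, 30],
    [0, 0, 30, 0, 30],
    [0, 0, 40, 0, 30],
    [0, 0, 40, 0, 30],
    [0, 0, 0, 0, 30],
  ],
)

```text
clock: 8.9
eef_pos: [0.6515, -0.0348, 0.1431]
tcp_rot: [[1.0, 0.002, 0.011], [0.002, -1.0, -0.002], [0.011, 0.002, -1.0]]
force: [0.5, -0.5, -0.5]
finger_gap: 0.0441
grasp_force: 15.0
```

Request:
arm_command(
  series=[
    [-8, 20, 0, 0, 30],
    [-12, 36, 0, 0, 30],
    [-12, 36, 0, 0, 30],
    [-12, 36, 0, 0, 30],
    [-12, 36, 0, 0, 30],
    [-12, 36, 0, 0, 30],
    [-12, 36, 0, 0, 30],
    [-11, 36, 0, 0, 30],
    [-6, 22, 0, 0, 30],
    [0, 0, 0, 0, 30],
  ],
)

```text
clock: 9.9
eef_pos: [0.5472, 0.2628, 0.1351]
tcp_rot: [[1.0, 0.006, -0.004], [0.006, -1.0, 0.0], [-0.004, -0.0, -1.0]]
force: [-0.1, -0.5, -0.7]
finger_gap: 0.044
grasp_force: 15.0
```

```bash
cat > pin.py <<'E'
from h import *
import sys
np.set_printoptions(precision=4,suppress=True)
c=cap('wrist',sys.argv[1]);im=c['image'];w=world(c);h=w[...,2]
s=bot.sense();print(s['clock'],s['eef_pos'],s['finger_gap'],s['force'])
zs=s['eef_pos'][2]+.0235
m=((abs(h-zs)<.006)&(np.hypot(w[...,0]-s['eef_pos'][0],w[...,1]-s['eef_pos'][1])<.03)).astype('u1')
k=cv2.findContours(m,cv2.RETR_EXTERNAL,cv2.CHAIN_APPROX_NONE)[0]
if k:
  k=max(k,key=cv2.contourArea);(x,y),r=cv2.minEnclosingCircle(k);print('spool top px',x,y,r,'z',np.median(h[m>0]),ray(c,x,y,np.median(h[m>0])))
a=cap('top');wa=world(a);print('top cam origin',a['origin'])
ha=wa[...,2];q=(ha>.05)&(ha<.075)&(np.hypot(wa[...,0]-.55,wa[...,1]-.26)<.03);print('pin',q.sum(),wa[q].mean(0) if q.any() else '')
E
python3 pin.py w3.png
```

```text
9.95 [0.548  0.2612 0.1353] 0.04425743342469742 [-0.6529 -0.895  -0.8081]
spool top px 266.0 246.0 70.00724029541016 z 0.15764441675016985 [0.5562 0.2612 0.1576]
top cam origin [ 0.4239 -0.0104  0.974 ]
pin 0
```

View pics/w3.png

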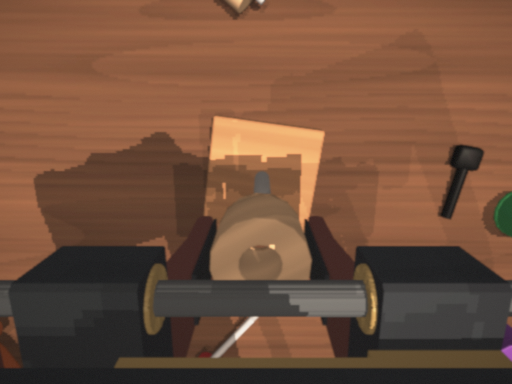

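The wrist view shows the held spool's bore at about px (261,262), the pin tip at about (262,176), and the base corners at (213,116) and (324,131). I'll cast both points from this one camera.

Run:
```python
from h import *
np.set_printoptions(precision=4,suppress=True)
c=cap('wrist');w=world(c);h=w[...,2];im=c['image']
g=cv2.resize(im[160:290,200:325],None,fx=4,fy=4,interpolation=cv2.INTER_CUBIC);cv2.imwrite('pics/w3c.png',g)
for u,v,z in((261,262,.1576),(262,174,.07)):print(ray(c,u,v,z))
q=(h>.045)&(h<.08)&(np.hypot(w[...,0]-.55,w[...,1]-.26)<.03);v,u=np.nonzero(q);print(q.sum(),w[q].mean(0),h[q].max(),u.mean(),u.min(),u.max(),v.min(),v.max())
b=(abs(h-.1576)<.004)&(np.hypot(w[...,0]-.55,w[...,1]-.26)<.03);v,u=np.nonzero(b);print(u.min(),u.max(),v.min(),v.max(),bot.sense()['eef_pos'])
print(ray(c,213,116,.015),ray(c,324,131,.015))
```

```text
[0.5503 0.2605 0.1576]
[0.5693 0.2595 0.07  ]
166 [0.5566 0.2621 0.0573] 0.0663553259290193 258.09638554216866 250 266 181 194
193 331 213 279 [0.5493 0.2593 0.1357]
[0.604  0.2979 0.015 ] [0.5926 0.2098 0.015 ]
```

View pics/w3c.png

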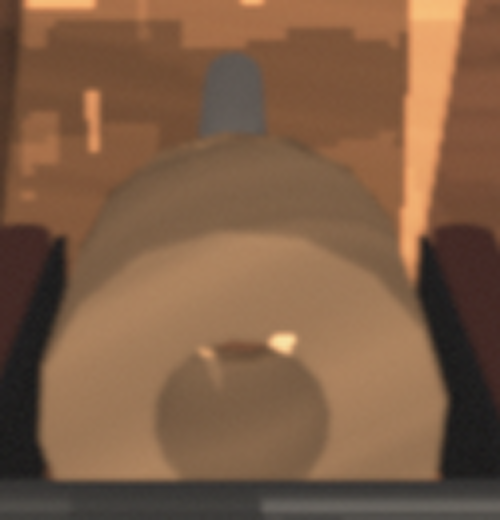

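The crop shows the bore centred near full-frame px (260.5,266). What I took for the pin tip is the visible foot end of the shaft, with its front edge at (258.5,174); the tip is hidden behind the spool. I'll recompute with that.

Run:
```python
from h import *
np.set_printoptions(precision=4,suppress=True)
c=cap('wrist');w=world(c);h=w[...,2]
print(c['origin'],np.array(c['rotation'])[:,2])
print('bore',ray(c,260.5,266,.1576),'foot',ray(c,258.5,174,.015)-[.006,0,0])
P=[bot.sense()['eef_pos'] for _ in range(1)];print(P)
m=(abs(h-.015)<.006).astype('u1');a=cap('top')
k=w[180:193,252:265];print('depth at pin',k[::3,6])
# top camera: pin shaft seen from first picture is hidden now; use earlier image
im=cv2.imread('pics/top.png');g=cv2.resize(im[170:222,120:175],None,fx=8,fy=8,interpolation=cv2.INTER_CUBIC);cv2.imwrite('pics/pinc.png',g)
for u,v,z in((148,196,.015),(142.4,193.4,.07)):print(ray(a,u,v,z))
```

```text
[0.6174 0.2606 0.2897] [-0.2496 -0.0023 -0.9683]
bore [0.5489 0.26   0.1576] foot [0.552  0.2612 0.015 ]
[array([0.5498, 0.2589, 0.1359])]
depth at pin [[0.5588 0.2615 0.0399]
 [0.5584 0.2615 0.0479]
 [0.5586 0.2614 0.0577]
 [0.5574 0.2614 0.0614]
 [   nan    nan    nan]]
[0.55  0.26  0.015]
[0.5489 0.2574 0.07  ]
```

View pics/pinc.png

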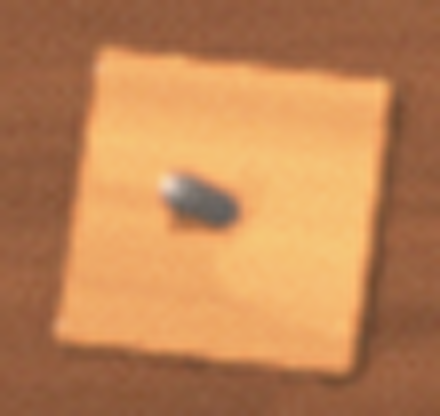

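The pin tip is at px (141.5,193.4) and the foot at (148,196) in the top view, which puts the pin at about (0.550,0.260). The wrist view puts it about 3 mm in x and 1 mm in y from the bore. I'll shift by 2 and 1 mm and go down while watching the force.

Request:
arm_command(
  series=[
    [2, 1, 0, 0, 30],
    [0, 0, -15, 0, 30],
    [0, 0, -20, 0, 30],
    [0, 0, -10, 0, 30],
    [0, 0, -5, 0, 30],
    [0, 0, -4, 0, 30],
    [0, 0, -3, 0, 30],
    [0, 0, 0, 0, 30],
  ],
)

```text
clock: 10.95
eef_pos: [0.5526, 0.2608, 0.0798]
tcp_rot: [[1.0, 0.002, 0.0], [0.002, -1.0, 0.0], [0.0, -0.0, -1.0]]
force: [0.8, 0.4, -0.4]
finger_gap: 0.0441
grasp_force: 15.0
```

Request:
arm_command(
  series=[
    [0, 0, -3, 0, 30],
    [0, 0, -3, 0, 30],
    [0, 0, -3, 0, 30],
    [0, 0, 0, 0, 30],
  ],
)

```text
clock: 11.35
eef_pos: [0.5521, 0.2606, 0.0702]
tcp_rot: [[1.0, 0.002, -0.001], [0.002, -1.0, -0.0], [-0.001, 0.0, -1.0]]
force: [0.4, -0.1, -0.1]
finger_gap: 0.0444
grasp_force: 15.0
```

The underside is now at about 0.053, below the taper, with no force, so the pin is in the bore. I'll continue down.

Request:
arm_command(
  series=[
    [0, 0, -5, 0, 30],
    [0, 0, -5, 0, 30],
    [0, 0, -5, 0, 30],
    [0, 0, -5, 0, 30],
    [0, 0, -5, 0, 30],
    [0, 0, -5, 0, 30],
    [0, 0, -4, 0, 30],
    [0, 0, -2, 0, 30],
    [0, 0, 0, 0, 30],
  ],
)

```text
clock: 12.25
eef_pos: [0.5522, 0.2607, 0.0343]
tcp_rot: [[1.0, 0.002, -0.001], [0.002, -1.0, -0.0], [-0.001, 0.0, -1.0]]
force: [0.4, -1.5, -0.2]
finger_gap: 0.0443
grasp_force: 15.0
```

Request:
arm_command(
  series=[
    [0, 0, -1, 0, 30],
    [0, 0, 0, 0, 30],
    [0, 0, 0, 0, 64],
    [0, 0, 0, 0, 64],
    [0, 0, 0, 0, 64],
    [0, 0, 0, 0, 64],
    [0, 0, 0, 0, 64],
    [0, 0, 10, 0, 64],
    [0, 0, 20, 0, 64],
    [0, 0, 25, 0, 64],
  ],
)

```text
clock: 13.25
eef_pos: [0.5517, 0.2605, 0.0889]
tcp_rot: [[1.0, 0.002, -0.002], [0.002, -1.0, -0.001], [-0.002, 0.001, -1.0]]
force: [-0.5, 0.4, -1.0]
finger_gap: 0.0638
grasp_force: 0.0
```

Request:
arm_command(
  series=[
    [0, 0, 35, 0, 64],
    [0, 0, 35, 0, 64],
    [0, 0, 35, 0, 64],
    [-10, -35, 10, 0, 64],
    [-10, -35, 0, 0, 64],
    [-10, -35, 0, 0, 64],
    [-5, -35, 0, 0, 64],
    [0, -35, 0, 0, 64],
    [0, -35, 0, 0, 64],
    [0, 0, 0, 0, 64],
  ],
)

```text
clock: 14.25
eef_pos: [0.5175, 0.0474, 0.2045]
tcp_rot: [[1.0, -0.002, 0.001], [-0.002, -1.0, -0.001], [0.001, 0.001, -1.0]]
force: [-0.2, 1.0, 0.5]
finger_gap: 0.064
grasp_force: 0.0
```

Run:
```python
from h import *
for n in('top','scene'):
  c=cap(n,n+'2.png');w=world(c);h=w[...,2]
  for X,Y,lo in((.55,.26,.045),(.53,-.231,.036)):
    q=(h>lo)&(h<.08)&(np.hypot(w[...,0]-X,w[...,1]-Y)<.035);print(n,q.sum(),w[q].mean(0) if q.any() else '',np.percentile(h[q],[5,50,95]) if q.any() else '')
t=cv2.imread('pics/top2.png')[160:250,110:400];s=cv2.imread('pics/scene2.png')[130:270,110:400]
cv2.imwrite('pics/end.png',cv2.resize(np.vstack([t,s]),None,fx=2.5,fy=2.5))
print(bot.sense()['eef_pos'])
```

```text
top 0  
top 275 [ 0.52789556 -0.23073678  0.04396252] [0.04082636 0.04412852 0.04692056]
scene 193 [0.55951649 0.25759111 0.05431295] [0.04662041 0.0544376  0.06357318]
scene 264 [ 0.53628022 -0.23187105  0.04367908] [0.03807287 0.04437438 0.04661169]
[0.51751154 0.05038971 0.20426575]
```

View pics/end.png

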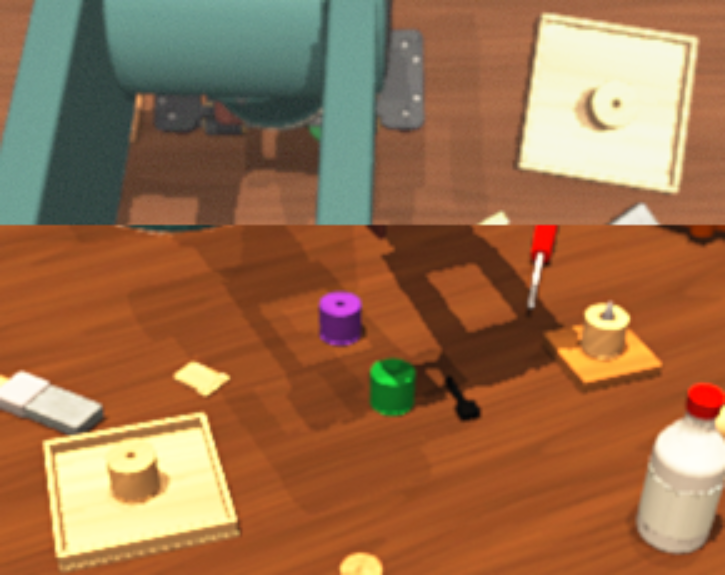

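The picture shows the wide spool flat on the base with the pin tip above it at px (607,310). Its top is at about 0.055, as it should be. The narrow spool is upright in the tray at (133,472), with its top at 0.044, and the arm is clear of both.

```bash
python3 -c "
from bench import bot
print(bot.finish_job())"
```

```text
the job is handed in; nothing more can be done
None
```

I handed the job in with the wide-bored spool seated flat on the pin's base and the narrow one upright in the tray; both looked right in the last pictures, but the hand-in returned no verdict.

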